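Pin the filter carousel at its home position

TASK

Put the red-headed index pin upright into the blue guide sleeve so that it rests on the carousel, and let go of it; then turn the filter carousel by its black crank peg, the shorter way round, until the pin drops into the index hole beside the orange-amber filter and its head sits down on the sleeve. Go gently: stop turning as soon as the pin has caught, never drive the carousel hard against the pin, and leave everything else on the bench where it is.

Things in the scene. Friction and masses are not known exactly. Their poses are not given: they have to be found in the camera images.
- unit: White housing of the indexing unit, fixed to the bench, 270 x 240 mm and 28 mm high, carrying the carousel and its crank. Origin: on the carousel's vertical turning axis, at bench height. x axis points from the turning axis to the guide sleeve, y to the left of that, z up.
- crank: Crank clamped on the carousel's hub and turning with it; x axis points to its peg; origin on the turning axis at bench height. The carousel: grey disc, 208 mm diameter, top at 44 mm height, turns endlessly, no stops; about 5 N at the peg keeps it moving, unpushed it stops. Beside its orange filter, 90 mm out, opposite the peg only to within 7 degrees, is the index hole, 13.5 mm wide, 16 mm radially.
- peg (a point): Crank peg of the carousel: upright black rod, 12 mm diameter, 45 mm from the turning axis, standing from 44 to 130 mm above the bench. The point is on the rod's centre line, 110 mm above the bench. A 14 mm wide, 4 mm high bar on the carousel joins it to the hub (top 54 mm above the bench).
- sleeve_mouth (a point): Guide sleeve: fixed blue block, 32 x 34 mm, overhanging the carousel's rim, with a vertical bore of 13 mm diameter (3 mm chamfer at the mouth) from 75 down to 47 mm height. The point is the centre of the bore's mouth, about 90 mm from the turning axis; the bracket sits up to 4 mm off to either side along the direction of turning, so the exact home angle is to be felt.
- pin_head (a point): Loose index pin, 60 g, in the parking block: red head, 22 mm diameter, 26 mm high, over a steel shank, 12 mm diameter, 45 mm long, with tapered tip. The point is the centre of the head, 58 mm above the tip; z is the pin's axis. In the sleeve, with its tip on the carousel, the point is 27 mm above the sleeve's mouth; fully home (head down on the sleeve) 13 mm above.
- parking_block: Fixed grey block 60 x 60 x 50 mm with a 15 mm through hole in its middle, in which the pin stands with its head resting on the block's top (so its tip is 5 mm above the bench). Origin: centre of its underside.
- timer: Small grey kitchen-type lab timer with a red button, 58 x 58 x 18 mm, loose; origin at its underside. Bystander.
- masking_tape: Roll of masking tape lying flat, 96 mm diameter, 25 mm high, loose; origin at its underside. Bystander.
- beaker: Small glass beaker, 58 mm diameter, 70 mm high, loose; origin at its underside. Bystander.
- red_marker: White marker pen with a red cap, 135 mm long, 16 mm thick, lying loose; origin at its underside. Bystander.
- dish: Small grey round dish, 64 mm diameter, 21 mm high, loose; origin at its underside. Bystander.
- pin: The index pin itself (see pin_head). Origin: centre of its tip's underside.

How it is judged:
By the outcome, as a careful person would: the job done as asked, in the order asked, and still so for the second after the job is handed in, with the robot touching nothing.
It also fails if it takes over 58 s, if anything falls off the work surface, if the arm or the gripper's body presses on something with over 40 N, if the wrist force passes 120 N, or if a joint passes its speed limit or range.

ROBOT

A 7-joint arm with a two-finger parallel gripper is mounted at the origin on a cart in front of the work surface, level with it; the furniture and walls round the work are solid. World frame = base frame: x ahead of the robot, y to its left, z up, the work surface at z = 0. Lengths are in m, angles in rad, forces in N, time in s.
With the tool pointing down it reaches from about 0.35 to 0.9 m from the base axis. Payload 8.1 kg.
Tool frame: the origin (TCP) lies midway between the tips of the shut fingers; the grasp point (between the pads) lies 19 mm behind it; z points along the fingers, y is the line along which they close (so a half turn about z gives the same grasp; the last joint's range is limited). The gripper opens to 92 mm and grips with 3 to 60 N. Pads are 19 mm wide; open, the fingers measure 130 mm over their backs; the gripper's body (75 mm by 190 mm) begins 47 mm behind the grasp point.
Start: joints at [1.069, 0.434, 0.025, 1.573, -0.012, 1.134, -0.075], TCP at [0.243, -0.576, 0.227] pointing down, gripper open.
Joint ranges: [-2.62, 2.62], [-0.44, 2.09], [-1.27, 1.32], [0.08, 2.57], [-1.32, 4.46], [0.12, 2], [-2.74, 2.74]. Speed limits (rad/s): [2.22, 2.22, 3.01, 3.01, 3.14, 3.14, 3.14].

INTERFACE

Orientations are given as a rotation vector (axis times angle).
In Python, from cell import observe, get_image, camera_model, sign_off, recognise, silhouettes gives the robot as it stands.
- The arm moves only by the tool apply_moves, never from a script. Its argument "motion" is a list of rows, each an object of numbers: "x", "y", "z": the shift along the world's x, y, z in cm; "yaw": the turn about the world's z in degrees; "hand": the opening, from -1 (shut) to 1 (fully open), so that 0 is half open. In form: [{"x": .., "y": .., "z": .., "yaw": .., "hand": ..}, ...]. A call has 1 to 10 rows; each row is the pose to reach, as a shift and turn from the pose commanded when the call began; what a row does not reach only later rows make up. A row lasts 1/8 s, in which the tool goes at most 62.5 mm and 10.7 degrees, less where a joint would pass 70% of its speed; a pose out of reach is approached as far as the arm can. A call with a gripper value outside its range is refused whole. The fingers move at their own pace and stop on an object; "newtons" is the grip in N (left out, the last holds). Time passes only in rows, so rows that repeat a pose let the fingers close. It gives the time, the measured TCP pose, the force, the opening and the grip force at its end, in the units of the state.
- observe(): the state, without advancing time (a new reading comes with each control period).
- get_image(name): name is "scene" or "top" or "wrist"; returns the picture (420x560x3 uint8, blue, green, red); there is no depth.
- camera_model(name): a dict with "camera_matrix" (3x3 intrinsics, pixels), "T" (4x4, takes a point from camera to world coordinates). Camera axes: x right, y up, looking along -z (the intrinsics and any distortion apply to the point x, -y, -z); pixel columns grow to the right and rows downward; lengths in m; the calibration is good to about 2 mm. The wrist camera is an equidistant fisheye: a pixel r from the principal point sees the ray r / f radians off the axis. A picture is of the moment at which its call begins: read the wrist's pose just before it. camera_model takes no time and is no camera call; for the wrist camera it gives the pose at the moment of the call.
- sign_off(): hands the job in; it is judged then, once.
Trained networks look in the newest picture that a camera, given by its name, has taken for a name from the list of things; names that differ only in an ending like _2 or _b are one class to them, and where a whole thing is asked for, a point or a joint stands for the part that bears it (a point fixed in the world has none). Each returns a list of dicts, best first, with "p" (0 to 1); they miss things now and then, are a little off and sometimes report something else, mostly with a low value. They report only what shows in the picture. A call takes as long as a camera call.
- recognise(query, camera): "rect" ([left, top, right, bottom] in pixels, round what is visible of it).
- silhouettes(query, camera): "mask" (420x560 bool, what is visible of it) and "rect" ([left, top, right, bottom] in pixels, round what is visible of it).
The state is a dict: "clock": time; "joints": joint angles; "dq": joint speeds; "joint_efforts": joint torques, N m; "position": TCP position; "ee_rot": TCP orientation; "force": force on the tool from outside, world axes, zero at the start; "ft_torque": the same for the moment, N m; "width": opening from 0.0 (shut) to 1.0 (fully open); "gripper_force": force on a finger pad.
Only numpy, scipy, OpenCV 4.12 (cv2) and the standard library are available. Lean on these libraries where they do the work, as an engineer would, in place of code of your own. Each camera call takes 0.05 s, during which the arm holds its last target. There are 200 camera calls.

## Working session

There is one attempt and no reset: what is moved stays moved. The work goes in short steps, Python scripts to look and compute and a tool call to move; the robot and the scene stay as the last step left them, time stands still between calls to the robot, and variables do not carry over. Pictures are saved under pics/ and viewed, at most 14 in all, crops included, and the job is handed in when it is done.

Besides the shell and the picture viewer there is one more tool, called after "Emit:" as name([rows], argument=value, ...), one row to a line, values as JSON. apply_moves: Moves the arm, as the interface text tells. Its arguments: {"type":"object","properties":{"motion":{"type":"array","items":{"type":"object","properties":{"x":{"type":"number"},"y":{"type":"number"},"z":{"type":"number"},"yaw":{"type":"number"},"hand":{"type":"number"}}}},"newtons":{"type":"number"}},"required":["motion"]}

```bash
mkdir -p pics; ls; cat > h.py <<'E'
import numpy as np, cv2
from cell import *
def ray(cam,uv,M=None):
    M=M or camera_model(cam); K=np.array(M["camera_matrix"]);T=np.array(M["T"])
    x=(uv[0]-K[0,2])/K[0,0]; y=(uv[1]-K[1,2])/K[1,1]
    if cam=="wrist":
        r=np.hypot(x,y); s=np.sinc(r/np.pi); d=np.array([x*s,-y*s,-np.cos(r)])
    else: d=np.array([x,-y,-1])
    return T[:3,3],T[:3,:3]@d
def atz(cam,uv,z,M=None):
    o,d=ray(cam,uv,M); return o+d*(z-o[2])/d[2]
def proj(cam,p,M=None):
    M=M or camera_model(cam); K=np.array(M["camera_matrix"]);T=np.array(M["T"])
    q=T[:3,:3].T@(np.array(p)-T[:3,3]); q=np.array([q[0],-q[1],-q[2]])
    if cam=="wrist":
        n=np.hypot(q[0],q[1]); t=np.arctan2(n,q[2]); a=q[:2]/n*t
    else: a=q[:2]/q[2]
    return np.array([K[0,0]*a[0]+K[0,2],K[1,1]*a[1]+K[1,2]])
E
python3 - <<'E'
from h import *
np.set_printoptions(precision=4,suppress=True)
s=observe();print({k:s[k] for k in("clock","position","ee_rot","force","width")})
for c in("scene","top"):
    cv2.imwrite(f"pics/{c}1.png",get_image(c)); M=camera_model(c); print(c,np.array(M["T"])[:3],[k for k in M])
    for q in("pin_head","peg","sleeve_mouth","parking_block","unit","crank","beaker"):
        r=recognise(q,c)[:2]; print(q,[(np.round(a["rect"]),round(a["p"],2)) for a in r])
E
```

```text
pics
{'clock': 0.0, 'position': array([ 0.2424, -0.5755,  0.226 ]), 'ee_rot': array([-3.078 , -0.6219,  0.0007]), 'force': array([-0.4369, -0.9303, -0.0614]), 'width': 1.0001475002251183}
scene [[-0.5825  0.4119 -0.7008 -0.5142]
 [-0.8128 -0.3044  0.4967  0.8025]
 [-0.0087  0.8589  0.5121  0.9359]] ['camera_matrix', 'T']
pin_head [(array([378., 202., 382., 210.]), 0.5), (array([171., 257., 181., 270.]), 0.41)]
peg [(array([275., 222., 293., 255.]), 0.51)]
sleeve_mouth [(array([258., 226., 279., 238.]), 0.67)]
parking_block [(array([368., 202., 387., 229.]), 0.91)]
unit [(array([230., 223., 328., 290.]), 0.84), (array([275., 222., 290., 254.]), 0.66)]
crank []
beaker []
top [[ 0.0081  0.9951 -0.099   0.4965]
 [-0.9999  0.0096  0.0142  0.0018]
 [ 0.0151  0.0989  0.995   1.5381]] ['camera_matrix', 'T']
pin_head [(array([401., 256., 410., 266.]), 0.39), (array([239., 250., 265., 262.]), 0.27)]
peg [(array([242., 252., 262., 262.]), 0.69)]
sleeve_mouth [(array([244., 207., 264., 232.]), 0.54)]
parking_block [(array([412., 196., 438., 220.]), 0.72), (array([385., 246., 418., 277.]), 0.7)]
unit [(array([192., 197., 296., 310.]), 0.61)]
crank [(array([238., 251., 266., 262.]), 0.74)]
beaker [(array([364., 171., 388., 190.]), 0.8), (array([298., 156., 319., 177.]), 0.55)]
```

View pics/scene1.png

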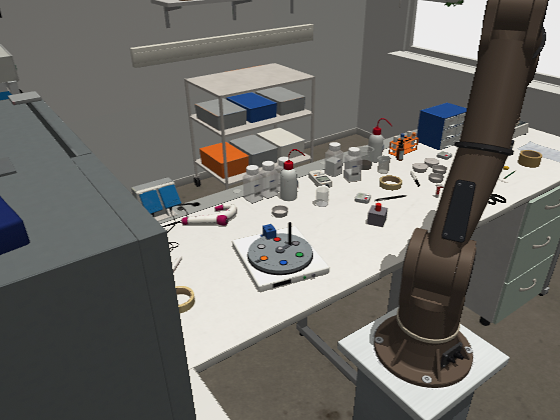

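View pics/top1.png

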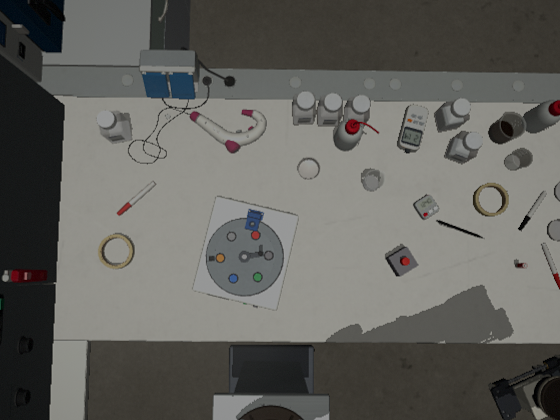

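The scene view shows the unit with its sleeve at (269,231) and peg at (290,234), and the pin in its block at (378,213). In the top view the axis is near (245,257), the sleeve near (254,220), the orange filter at (220,258) and the pin head at (404,261). I'll zoom in on the unit in the top view.

```bash
python3 - <<'E'
from h import *
np.set_printoptions(precision=4,suppress=True)
im=cv2.imread("pics/top1.png")
a=cv2.resize(im[190:315,185:305],None,fx=4.6,fy=4.6,interpolation=cv2.INTER_CUBIC)
cv2.imwrite("pics/topz.png",a)
hsv=cv2.cvtColor(im,cv2.COLOR_BGR2HSV)
def blob(lo,hi,box,name,z):
    m=cv2.inRange(hsv,lo,hi); b=np.zeros_like(m); b[box[1]:box[3],box[0]:box[2]]=1; m=m*b
    y,x=np.nonzero(m); c=(x.mean(),y.mean()); print(name,len(x),np.round(c,1),atz("top",c,z))
blob((0,150,80),(8,255,255),(390,245,420,280),"head",.07)
blob((170,150,80),(180,255,255),(390,245,420,280),"head",.07)
blob((105,120,40),(130,255,255),(235,205,275,235),"sleeve",.075)
blob((9,150,100),(22,255,255),(205,245,235,270),"orange",.044)
print("K",camera_model("top")["camera_matrix"][0])
# disc: grey blob fit
g=((hsv[...,1]<60)&(hsv[...,2]<175)).astype(np.uint8)*255
g[:,:200]=0;g[:,290:]=0;g[:212]=0;g[303:]=0
c=max(cv2.findContours(g,0,1)[0],key=cv2.contourArea); e=cv2.fitEllipse(c);print(e,atz("top",e[0],.044))
for n,r in(("top",(401,256,410,266)),):
    pass
E
```

```text
head 48 [405.2 260.9] [ 0.5194 -0.3559  0.07  ]
head 1 [404. 257.] [ 0.5299 -0.3529  0.07  ]
sleeve 181 [252.7 220.2] [0.625  0.0548 0.075 ]
orange 35 [219.7 257.6] [0.5247 0.1444 0.044 ]
K [546.1588   0.     280.286 ]
((243.8408966064453, 258.95318603515625), (101.22185516357422, 108.12944793701172), 98.98421478271484) [0.5216 0.0787 0.044 ]
```

View pics/topz.png

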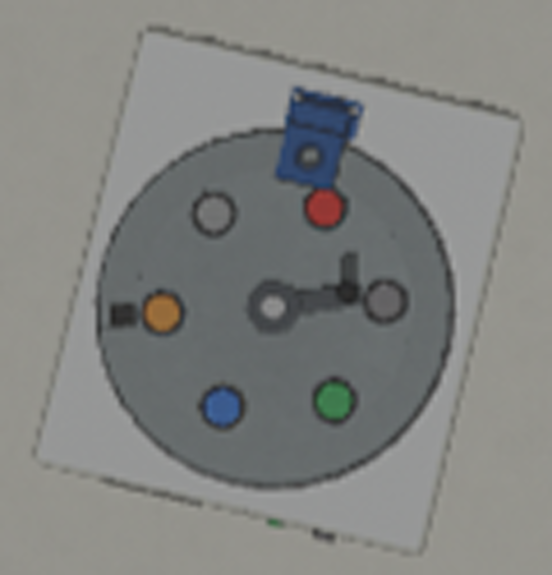

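The zoomed crop shows the bore at about (310,156), hub (272,306), peg and bar end (348,290), and hole (122,314) beside the orange filter. The shorter way is clockwise from above, about 105°. Next I move above the pin.

Emit:
apply_moves([
  {"x": 5,"y": 4},
  {"x": 10,"y": 8},
  {"x": 15,"y": 12},
  {"x": 20,"y": 16},
  {"x": 25,"y": 20},
  {"x": 27.7,"y": 22,"z": -3},
  {"x": 27.7,"y": 22,"z": -5},
  {"x": 27.7,"y": 22,"z": -5},
])

```text
schema error: expected keys x, y, z, yaw, hand
```

```bash
python3 - <<'E'
from h import *
np.set_printoptions(precision=4,suppress=True)
s=observe();print(s["clock"],s["position"],s["joints"],s["ee_rot"])
M=camera_model("wrist")
im=get_image("wrist");cv2.imwrite("pics/w1.png",im)
for q in("pin_head","parking_block"):
    r=recognise(q,"wrist")[:2]
    for a in r:
        R=a["rect"];c=((R[0]+R[2])/2,(R[1]+R[3])/2);print(q,np.round(R),a["p"],atz("wrist",c,.076,M),atz("wrist",c,.063,M))
hsv=cv2.cvtColor(im,cv2.COLOR_BGR2HSV);m=cv2.inRange(hsv,(0,150,60),(8,255,255))|cv2.inRange(hsv,(172,150,60),(180,255,255))
n,l,st,ce=cv2.connectedComponentsWithStats(m)
for i in range(1,n):
    if st[i,4]>60: print(st[i],ce[i],atz("wrist",ce[i],.07,M))
for p,z in(((244.1,256.5),.054),((252.4,223.9),.075),((211.5,258.3),.044),((260.6,253),.1)):print(atz("top",p,z))
E
```

```text
0.8 [ 0.2426 -0.576   0.2268] [ 1.0694  0.4344  0.025   1.5732 -0.0116  1.134  -0.0751] [3.0793 0.622  0.    ]
[448  23  13  12  68] [454.3382  29.4853] [ 0.4844 -0.6733  0.07  ]
[498  85   9  32 233] [501.2189  99.618 ] [ 0.4435 -0.7585  0.07  ]
[0.528  0.0776 0.054 ]
[0.6151 0.0555 0.075 ]
[0.5226 0.1667 0.044 ]
[0.5366 0.0321 0.1   ]
```

View pics/w1.png

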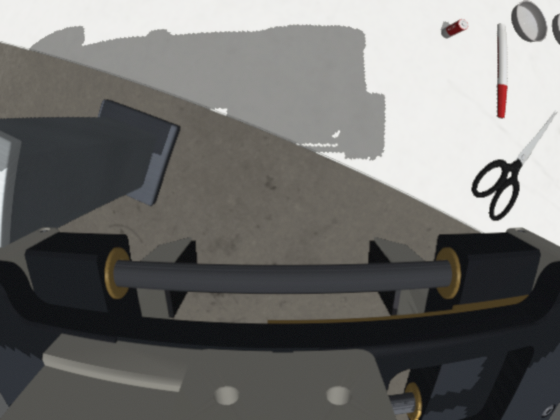

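The wrist picture was taken from the start pose because the move was refused: every row needs all five keys. It shows the gripper at the bottom and no pin. Measured sleeve and hole radii are 90 and 89 mm, which fits. I repeat the move in full form.

Emit:
apply_moves([
  {"x": 5,"y": 4,"z": 0,"yaw": 0,"hand": 1},
  {"x": 10,"y": 8,"z": 0,"yaw": 0,"hand": 1},
  {"x": 15,"y": 12,"z": 0,"yaw": 0,"hand": 1},
  {"x": 20,"y": 16,"z": 0,"yaw": 0,"hand": 1},
  {"x": 25,"y": 20,"z": 0,"yaw": 0,"hand": 1},
  {"x": 27.7,"y": 22,"z": -3,"yaw": 0,"hand": 1},
  {"x": 27.7,"y": 22,"z": -5,"yaw": 0,"hand": 1},
  {"x": 27.7,"y": 22,"z": -5,"yaw": 0,"hand": 1},
])

```text
clock: 1.95
position: [0.5189, -0.3552, 0.1752]
ee_rot: [-3.077, -0.623, 0.004]
force: [-0.5, -1.2, 0.8]
width: 1.003
gripper_force: 0.0
```

```bash
python3 - <<'E'
from h import *
np.set_printoptions(precision=4,suppress=True)
s=observe();print(s["clock"],s["position"],s["joints"],s["ee_rot"])
M=camera_model("wrist")
im=get_image("wrist");cv2.imwrite("pics/w2.png",im)
for q in("pin_head","parking_block"):
    r=recognise(q,"wrist")[:2]
    for a in r:
        R=a["rect"];c=((R[0]+R[2])/2,(R[1]+R[3])/2);print(q,np.round(R),a["p"],atz("wrist",c,.076,M),atz("wrist",c,.063,M))
hsv=cv2.cvtColor(im,cv2.COLOR_BGR2HSV);m=cv2.inRange(hsv,(0,150,60),(8,255,255))|cv2.inRange(hsv,(172,150,60),(180,255,255))
n,l,st,ce=cv2.connectedComponentsWithStats(m)
for i in range(1,n):
    if st[i,4]>60: print(st[i],ce[i],atz("wrist",ce[i],.07,M))
E
```

```text
1.95 [ 0.5189 -0.3552  0.1752] [ 0.5599  0.4889 -0.0658  1.6188  0.036   1.0385 -0.6879] [-3.0771 -0.623   0.0042]
pin_head [271. 195. 294. 225.] 0.6 [ 0.5197 -0.3548  0.076 ] [ 0.5166 -0.3561  0.063 ]
parking_block [244. 162. 319. 241.] 0.82 [ 0.5258 -0.351   0.076 ] [ 0.523  -0.3521  0.063 ]
[396 101  11   9  81] [400.8519 105.4074] [ 0.6394 -0.4111  0.07  ]
[272 197  25  27 525] [283.739  210.1943] [ 0.5183 -0.3563  0.07  ]
```

View pics/w2.png

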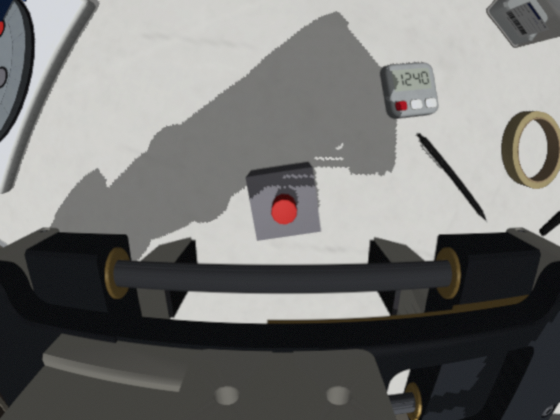

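The wrist view shows the red head at (284,210) in the block, so it lies at (0.518,-0.356), right under the tool. I go down and grip.

Emit:
apply_moves([
  {"x": 0,"y": -0.1,"z": -4,"yaw": 0,"hand": 0},
  {"x": 0,"y": -0.1,"z": -8,"yaw": 0,"hand": 0},
  {"x": 0,"y": -0.1,"z": -11,"yaw": 0,"hand": 0},
  {"x": 0,"y": -0.1,"z": -12.2,"yaw": 0,"hand": 0},
  {"x": 0,"y": -0.1,"z": -12.2,"yaw": 0,"hand": -0.9},
  {"x": 0,"y": -0.1,"z": -12.2,"yaw": 0,"hand": -0.9},
  {"x": 0,"y": -0.1,"z": -12.2,"yaw": 0,"hand": -0.9},
  {"x": 0,"y": -0.1,"z": -12.2,"yaw": 0,"hand": -0.9},
  {"x": 0,"y": -0.1,"z": -12.2,"yaw": 0,"hand": -0.9},
], newtons=20)

```text
clock: 3.22
position: [0.5202, -0.3573, 0.0558]
ee_rot: [3.078, 0.622, 0.002]
force: [-1.2, 0.9, 6.5]
width: 0.231
gripper_force: 20.0
```

Emit:
apply_moves([
  {"x": 0,"y": 0,"z": 2,"yaw": 0,"hand": -0.9},
  {"x": 0,"y": 0,"z": 5,"yaw": 0,"hand": -0.9},
  {"x": 0,"y": 0,"z": 9,"yaw": 0,"hand": -0.9},
  {"x": 1,"y": 5,"z": 13,"yaw": 7,"hand": -0.9},
  {"x": 2,"y": 11,"z": 13,"yaw": 15,"hand": -0.9},
  {"x": 3,"y": 17,"z": 13,"yaw": 23,"hand": -0.9},
  {"x": 4,"y": 23,"z": 13,"yaw": 31,"hand": -0.9},
  {"x": 5,"y": 29,"z": 13,"yaw": 38,"hand": -0.9},
  {"x": 6.8,"y": 34,"z": 13,"yaw": 40,"hand": -0.9},
  {"x": 6.8,"y": 36,"z": 13,"yaw": 40,"hand": -0.9},
])

```text
clock: 4.47
position: [0.5883, 0.0073, 0.185]
ee_rot: [-2.676, -1.644, -0.003]
force: [0.5, -0.9, -1.1]
width: 0.237
gripper_force: 20.0
```

Emit:
apply_moves([
  {"x": 0,"y": 0,"z": 0,"yaw": 0,"hand": -0.9},
  {"x": 0,"y": 0,"z": 0,"yaw": 0,"hand": -0.9},
  {"x": 0,"y": 0,"z": 0,"yaw": 0,"hand": -0.9},
])

```text
clock: 4.85
position: [0.5875, 0.0008, 0.1847]
ee_rot: [2.683, 1.633, -0.001]
force: [0.5, -0.6, -1.0]
width: 0.232
gripper_force: 20.0
```

```bash
cat > see.py <<'E'
from h import *
import sys
np.set_printoptions(precision=4,suppress=True)
s=observe();print(s["clock"],s["position"],s["joints"],s["ee_rot"])
M=camera_model("wrist"); print(np.array(M["T"])[:3,3])
im=get_image("wrist");cv2.imwrite(f"pics/{sys.argv[1]}.png",im)
hsv=cv2.cvtColor(im,cv2.COLOR_BGR2HSV)
for q,z in(("sleeve_mouth",.075),("pin_head",.1),("peg",.13)):
    for a in recognise(q,"wrist")[:1]:
        R=a["rect"];c=((R[0]+R[2])/2,(R[1]+R[3])/2);print(q,np.round(R),a["p"],atz("wrist",c,z,M))
for p in((.528,.0776,.054),(.6151,.0555,.075),(.537,.032,.13)): print(p,proj("wrist",p,M))
E
python3 see.py w3
```

```text
4.85 [0.5875 0.0008 0.1847] [ 0.1303  0.4352 -0.3116  1.7009  0.1525  1.0297 -0.7098] [ 2.6827  1.6334 -0.0011]
[0.6186 0.0601 0.3431]
sleeve_mouth [259. 104. 326. 157.] 0.69 [0.6255 0.0546 0.075 ]
pin_head [261. 224. 304. 296.] 0.75 [ 0.5711 -0.0328  0.1   ]
peg [170. 143. 227. 226.] 0.91 [0.5512 0.0535 0.13  ]
(0.528, 0.0776, 0.054) [185.4786 159.0559]
(0.6151, 0.0555, 0.075) [280.9159 135.1434]
(0.537, 0.032, 0.13) [196.9002 220.7118]
```

View pics/w3.png

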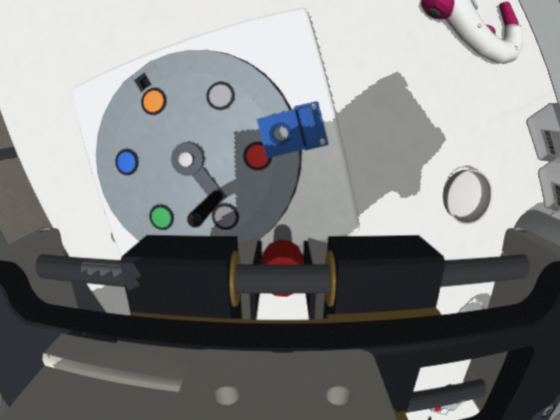

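The wrist view shows the bore at (281,132), hub (185,159), peg near (205,208), hole (142,81), and the held pin's head at (283,268) with its shank showing just above it near (283,235). I'll measure the bore, hole and pin tip.

```bash
python3 - <<'E'
from h import *
np.set_printoptions(precision=4,suppress=True)
M=camera_model("wrist");s=observe();im=cv2.imread("pics/w3.png");hsv=cv2.cvtColor(im,cv2.COLOR_BGR2HSV)
b=cv2.inRange(hsv,(100,120,30),(130,255,255));b[:,:250]=0;b[:,335:]=0;b[:95]=0;b[170:]=0
cs,h=cv2.findContours(b,cv2.RETR_CCOMP,cv2.CHAIN_APPROX_NONE)
for c,hh in zip(cs,h[0]):
    if hh[3]>=0 and len(c)>12:
        e=cv2.fitEllipse(c);print("bore",e,atz("wrist",e[0],.075,M))
d=cv2.inRange(hsv,(0,0,0),(180,255,55));d[:,:130]=0;d[:,158:]=0;d[:68]=0;d[94:]=0
y,x=np.nonzero(d);c=(x.mean(),y.mean());H=atz("wrist",c,.044,M);print("hole",len(x),c,H)
Hub=atz("wrist",(185.5,159),.056,M);print("hub",Hub)
p=s["position"]
print("tip proj",proj("wrist",[p[0],p[1],p[2]-.051],M),"headtop",proj("wrist",[p[0],p[1],p[2]+.02],M))
a=im[215:260,255:312];cv2.imwrite("pics/tip.png",cv2.resize(np.hstack([a,im[100:145,255:312]]),None,fx=6,fy=6,interpolation=cv2.INTER_CUBIC))
E
```

```text
bore ((280.6152648925781, 133.06161499023438), (16.200061798095703, 16.928159713745117), 91.7848129272461) [0.6157 0.0587 0.075 ]
hole 119 (np.float64(143.03361344537817), np.float64(82.05882352941177)) [0.5226 0.1679 0.044 ]
hub [0.5287 0.0789 0.056 ]
tip proj [281.6402 228.9511] headtop [281.3981 274.7836]
```

View pics/tip.png

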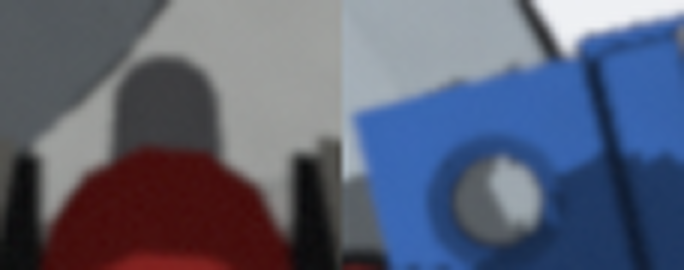

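The crop shows the bore mouth centred at (280.6,133.3) and the tip end close to where the model predicts it, about 0.8 mm to the right. I move over the sleeve and lower.

Emit:
apply_moves([
  {"x": 1.4,"y": 3,"z": 0,"yaw": 0,"hand": -0.9},
  {"x": 2.75,"y": 5.8,"z": 0,"yaw": 0,"hand": -0.9},
  {"x": 2.75,"y": 5.8,"z": -2,"yaw": 0,"hand": -0.9},
  {"x": 2.75,"y": 5.8,"z": -4,"yaw": 0,"hand": -0.9},
  {"x": 2.75,"y": 5.8,"z": -5,"yaw": 0,"hand": -0.9},
  {"x": 2.75,"y": 5.8,"z": -5.5,"yaw": 0,"hand": -0.9},
  {"x": 2.75,"y": 5.8,"z": -5.5,"yaw": 0,"hand": -0.9},
  {"x": 2.75,"y": 5.8,"z": -5.5,"yaw": 0,"hand": -0.9},
])

```text
clock: 6.05
position: [0.6156, 0.0611, 0.1304]
ee_rot: [2.681, 1.637, 0.002]
force: [-0.5, -0.9, -1.4]
width: 0.231
gripper_force: 20.0
```

Emit:
apply_moves([
  {"x": 0,"y": 0,"z": -0.3,"yaw": 0,"hand": -0.9},
  {"x": 0,"y": 0,"z": -0.6,"yaw": 0,"hand": -0.9},
  {"x": 0,"y": 0,"z": -0.8,"yaw": 0,"hand": -0.9},
  {"x": 0,"y": 0,"z": -0.8,"yaw": 0,"hand": -0.9},
])

```text
clock: 6.55
position: [0.6167, 0.0615, 0.1244]
ee_rot: [2.679, 1.637, 0.006]
force: [-3.5, -0.9, 18.3]
width: 0.234
gripper_force: 20.1
```

Contact is on the rim: 18 N, with y about 2 mm beyond target. I back off, correct and retry.

Emit:
apply_moves([
  {"x": 0,"y": 0,"z": 0.6,"yaw": 0,"hand": -0.9},
  {"x": -0.1,"y": -0.22,"z": 0.6,"yaw": 0,"hand": -0.9},
  {"x": -0.1,"y": -0.22,"z": 0.6,"yaw": 0,"hand": -0.9},
  {"x": -0.1,"y": -0.22,"z": 0.3,"yaw": 0,"hand": -0.9},
  {"x": -0.1,"y": -0.22,"z": 0,"yaw": 0,"hand": -0.9},
  {"x": -0.1,"y": -0.22,"z": -0.2,"yaw": 0,"hand": -0.9},
  {"x": -0.1,"y": -0.22,"z": -0.2,"yaw": 0,"hand": -0.9},
])

```text
clock: 7.42
position: [0.6147, 0.0586, 0.1196]
ee_rot: [2.681, 1.637, 0.001]
force: [3.8, -2.9, -2.3]
width: 0.236
gripper_force: 20.0
```

In the bore, with small lateral force. I continue down to just above the carousel.

Emit:
apply_moves([
  {"x": 0.05,"y": -0.04,"z": -0.4,"yaw": 0,"hand": -0.9},
  {"x": 0.05,"y": -0.04,"z": -0.8,"yaw": 0,"hand": -0.9},
  {"x": 0.05,"y": -0.04,"z": -1.2,"yaw": 0,"hand": -0.9},
  {"x": 0.05,"y": -0.04,"z": -1.6,"yaw": 0,"hand": -0.9},
  {"x": 0.05,"y": -0.04,"z": -2.0,"yaw": 0,"hand": -0.9},
  {"x": 0.05,"y": -0.04,"z": -2.2,"yaw": 0,"hand": -0.9},
  {"x": 0.05,"y": -0.04,"z": -2.2,"yaw": 0,"hand": -0.9},
])

```text
clock: 8.3
position: [0.6148, 0.0583, 0.0974]
ee_rot: [2.681, 1.638, 0.0]
force: [5.3, -1.9, -0.7]
width: 0.238
gripper_force: 20.0
```

Emit:
apply_moves([
  {"x": 0,"y": 0,"z": 0,"yaw": 0,"hand": 0},
  {"x": 0,"y": 0,"z": 0,"yaw": 0,"hand": 0},
  {"x": 0,"y": 0,"z": 0,"yaw": 0,"hand": 0},
  {"x": 0,"y": 0,"z": 1.5,"yaw": 0,"hand": 0},
  {"x": 0,"y": 0,"z": 4,"yaw": 0,"hand": 0},
  {"x": 0,"y": 0,"z": 7,"yaw": 0,"hand": 0},
  {"x": -2.5,"y": -5,"z": 8.5,"yaw": 10,"hand": 0},
  {"x": -5,"y": -9,"z": 8.5,"yaw": 20,"hand": 0},
  {"x": -6,"y": -10,"z": 8.5,"yaw": 30,"hand": 0},
  {"x": -6,"y": -10,"z": 8.5,"yaw": 39,"hand": 0},
])

```text
clock: 9.55
position: [0.5539, -0.0433, 0.184]
ee_rot: [1.976, 2.441, -0.001]
force: [-0.3, -0.2, -0.3]
width: 0.498
gripper_force: 0.0
```

Emit:
apply_moves([
  {"x": 0,"y": 0,"z": 0,"yaw": 0,"hand": 0},
  {"x": 0,"y": 0,"z": 0,"yaw": 0,"hand": 0},
])

```text
clock: 9.8
position: [0.5549, -0.0413, 0.1833]
ee_rot: [1.984, 2.435, 0.001]
force: [-0.1, -0.8, 0.1]
width: 0.501
gripper_force: 0.0
```

```bash
python3 see.py w4; python3 -c "
from h import *
M=camera_model('wrist');print(M['camera_matrix'])"
```

```text
9.8 [ 0.5549 -0.0413  0.1833] [ 0.3292  0.4115 -0.4748  1.7692  0.2173  1.0122 -0.0238] [1.984  2.4353 0.0008]
[0.5422 0.0238 0.3417]
sleeve_mouth [345.  82. 408. 149.] 0.74 [0.6166 0.0523 0.075 ]
pin_head [369.  94. 405. 120.] 0.7 [0.6162 0.0581 0.1   ]
peg [261.  52. 298. 121.] 0.8 [0.5352 0.0505 0.13  ]
(0.528, 0.0776, 0.054) [278.5074  66.5608]
(0.6151, 0.0555, 0.075) [375.6237 111.4252]
(0.537, 0.032, 0.13) [276.6547 114.6823]
[[325.1922621    0.         282.21994796]
 [  0.         325.1922621  209.68464109]
 [  0.           0.           1.        ]]
```

View pics/w4.png

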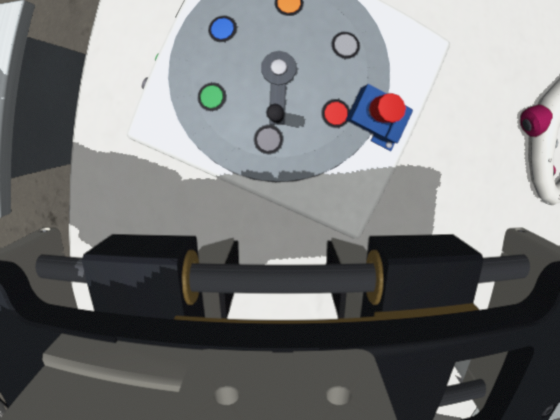

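The picture shows the pin upright in the sleeve with its head at (391,107), the peg top at (275,113) and the hub at (278,67). Now to compute the peg and the arc.

```bash
python3 - <<'E'
from h import *
np.set_printoptions(precision=4,suppress=True)
M=camera_model("wrist")
pt=atz("wrist",(275.5,113.5),.13,M);hub=atz("wrist",(278.5,67),.056,M);hd=atz("wrist",(391,107),.115,M)
print("peg",pt,"hub",hub,"head",hd)
im=cv2.imread("pics/w4.png");g=cv2.cvtColor(im,cv2.COLOR_BGR2GRAY)
y,x=np.nonzero(g[100:128,262:292]<45);print("dark",x.min()+262,x.max()+262,y.min()+100,y.max()+100)
c=np.array([.5285,.078]);a=lambda p:np.degrees(np.arctan2(p[1]-c[1],p[0]-c[0]))
d=np.hypot(*(pt[:2]-c));print("r",d,"az peg",a(pt),"hole",a((.5226,.1676)),"sleeve",a((.6155,.0585)),a(hd))
E
```

```text
peg [0.5358 0.0326 0.13  ] hub [0.5277 0.0768 0.056 ] head [0.6141 0.0571 0.115 ]
dark 270 283 105 122
r 0.04595892006655512 az peg -80.89083086086455 hole 93.76738593621323 sleeve -12.633361935274996 -13.725784134706798
```

Emit:
apply_moves([
  {"x": -1,"y": 4,"z": 0,"yaw": 0,"hand": 0},
  {"x": -1.9,"y": 7.4,"z": 0,"yaw": 0,"hand": 0},
  {"x": -1.9,"y": 7.4,"z": -2,"yaw": 0,"hand": 0},
  {"x": -1.9,"y": 7.4,"z": -5,"yaw": 0,"hand": 0},
  {"x": -1.9,"y": 7.4,"z": -8,"yaw": 0,"hand": 0},
  {"x": -1.9,"y": 7.4,"z": -8.3,"yaw": 0,"hand": 0},
  {"x": -1.9,"y": 7.4,"z": -8.3,"yaw": 0,"hand": -0.2},
  {"x": -1.9,"y": 7.4,"z": -8.3,"yaw": 0,"hand": -0.4},
  {"x": -1.9,"y": 7.4,"z": -8.3,"yaw": 0,"hand": -0.55},
  {"x": -1.9,"y": 7.4,"z": -8.3,"yaw": 0,"hand": -0.55},
], newtons=5)

```text
clock: 11.25
position: [0.536, 0.0324, 0.1003]
ee_rot: [1.98, 2.438, 0.001]
force: [0.2, -0.5, 0.0]
width: 0.228
gripper_force: 0.0
```

```bash
cat > arc.py <<'E'
import sys,numpy as np
from math import *
p0=np.array([float(sys.argv[1]),float(sys.argv[2])]);c=np.array(eval(sys.argv[3])) if len(sys.argv)>3+3 else np.array([.5283,.0777])
a0,a1,n=float(sys.argv[3]),float(sys.argv[4]),int(sys.argv[5])
for a in np.linspace(a0,a1,n):
    q=c+.0453*np.array([cos(radians(a)),sin(radians(a))]);print(round(a,1),np.round((q-p0)*100,2))
E
python3 arc.py .536 .0324 -80.9 -170.9 19
```

```text
-80.9 [-0.05  0.06]
-85.9 [-0.45  0.01]
-90.9 [-0.84  0.  ]
-95.9 [-1.24  0.02]
-100.9 [-1.63  0.08]
-105.9 [-2.01  0.17]
-110.9 [-2.39  0.3 ]
-115.9 [-2.75  0.46]
-120.9 [-3.1   0.64]
-125.9 [-3.43  0.86]
-130.9 [-3.74  1.11]
-135.9 [-4.02  1.38]
-140.9 [-4.29  1.67]
-145.9 [-4.52  1.99]
-150.9 [-4.73  2.33]
-155.9 [-4.91  2.68]
-160.9 [-5.05  3.05]
-165.9 [-5.16  3.43]
-170.9 [-5.24  3.81]
```

Emit:
apply_moves([
  {"x": -0.05,"y": 0.05,"z": 0,"yaw": 0,"hand": -0.7},
  {"x": -0.05,"y": 0.05,"z": 0,"yaw": 0,"hand": -0.7},
  {"x": -0.25,"y": 0.03,"z": 0,"yaw": -3,"hand": -0.7},
  {"x": -0.45,"y": 0.01,"z": 0,"yaw": -5,"hand": -0.7},
  {"x": -0.84,"y": 0,"z": 0,"yaw": -10,"hand": -0.7},
  {"x": -1.24,"y": 0.02,"z": 0,"yaw": -15,"hand": -0.7},
  {"x": -1.63,"y": 0.08,"z": 0,"yaw": -20,"hand": -0.7},
])

```text
clock: 12.12
position: [0.5206, 0.033, 0.0999]
ee_rot: [2.376, 2.053, 0.003]
force: [5.6, -1.4, -4.4]
width: 0.148
gripper_force: 2.8
```

The carousel is turning with about 5–6 N at the peg, as stated. I go on.

Emit:
apply_moves([
  {"x": -0.38,"y": 0.09,"z": 0,"yaw": -5,"hand": -0.7},
  {"x": -0.76,"y": 0.22,"z": 0,"yaw": -10,"hand": -0.7},
  {"x": -1.12,"y": 0.38,"z": 0,"yaw": -15,"hand": -0.7},
  {"x": -1.47,"y": 0.56,"z": 0,"yaw": -20,"hand": -0.7},
  {"x": -1.8,"y": 0.78,"z": 0,"yaw": -25,"hand": -0.7},
  {"x": -2.11,"y": 1.03,"z": 0,"yaw": -30,"hand": -0.7},
  {"x": -2.39,"y": 1.3,"z": 0,"yaw": -35,"hand": -0.7},
  {"x": -2.66,"y": 1.59,"z": 0,"yaw": -40,"hand": -0.7},
])

```text
clock: 13.12
position: [0.4933, 0.0477, 0.0998]
ee_rot: [2.935, 1.115, 0.0]
force: [3.6, -5.2, -2.3]
width: 0.15
gripper_force: 2.9
```

Emit:
apply_moves([
  {"x": -0.23,"y": 0.32,"z": 0,"yaw": -5,"hand": -0.7},
  {"x": -0.44,"y": 0.66,"z": 0,"yaw": -10,"hand": -0.7},
  {"x": -0.62,"y": 1.01,"z": 0,"yaw": -15,"hand": -0.7},
  {"x": -0.76,"y": 1.38,"z": 0,"yaw": -20,"hand": -0.7},
  {"x": -0.87,"y": 1.76,"z": 0,"yaw": -25,"hand": -0.7},
  {"x": -0.95,"y": 2.14,"z": 0,"yaw": -30,"hand": -0.7},
])

```text
clock: 13.88
position: [0.4828, 0.0688, 0.0997]
ee_rot: [3.124, 0.317, -0.002]
force: [0.5, -6.3, 1.7]
width: 0.151
gripper_force: 2.9
```

```bash
python3 see.py w5; python3 - <<'E'
from h import *
np.set_printoptions(precision=4,suppress=True)
im=get_image("top");cv2.imwrite("pics/top5.png",im)
a=cv2.resize(im[190:315,185:305],None,fx=4.6,fy=4.6,interpolation=cv2.INTER_CUBIC)
b=cv2.imread("pics/w5.png")
b=b[:420,:400]; b=cv2.resize(b,None,fx=575/420*.33,fy=575/420*.33) 
cv2.imwrite("pics/z5.png",a)
s=observe();print(s["force"])
print("top proj orange expected", )
hsv=cv2.cvtColor(im,cv2.COLOR_BGR2HSV);m=cv2.inRange(hsv,(9,150,90),(22,255,255));m[:200]=0;m[310:]=0;m[:,:195]=0;m[:,300:]=0
y,x=np.nonzero(m);print(len(x),x.mean() if len(x) else 0,y.mean() if len(x) else 0)
E
```

```text
13.875 [0.4828 0.0688 0.0997] [-0.1832  0.3759 -0.0885  2.0424  0.0513  0.7266 -1.6724] [ 3.1237  0.3171 -0.0018]
[0.5484 0.0829 0.2581]
sleeve_mouth [308.   0. 392.  71.] 0.95 [0.6103 0.056  0.075 ]
pin_head [334.   0. 390.  39.] 0.86 [0.6121 0.0554 0.1   ]
peg [258. 138. 311. 261.] 0.56 [0.5205 0.076  0.13  ]
(0.528, 0.0776, 0.054) [283.4544 161.5756]
(0.6151, 0.0555, 0.075) [352.3188  28.109 ]
(0.537, 0.032, 0.13) [396.0949 183.059 ]
[-1.9663 -3.9927  1.2653]
top proj orange expected
29 242.41379310344828 232.27586206896552
```

View pics/w5.png

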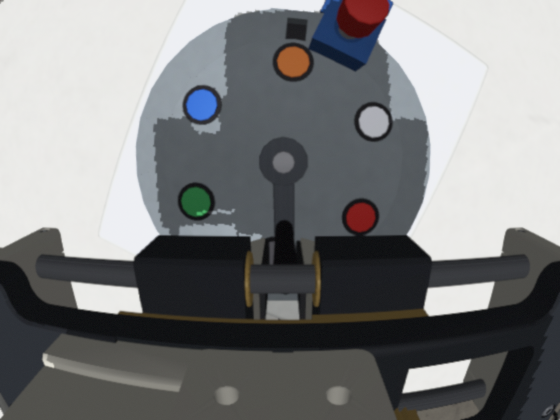

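The wrist view shows the hole at (296,29), hub (284,161), sleeve (350,30) with the pin in it, so the hole is close to home. I compute the remaining angle.

```bash
python3 - <<'E'
from h import *
np.set_printoptions(precision=4,suppress=True)
M=camera_model("wrist")
h=atz("wrist",(296.5,29.5),.044,M);c=atz("wrist",(283.5,161.5),.056,M);print(h,c)
a=np.degrees(np.arctan2(h[1]-c[1],h[0]-c[0]));print("az",a,"remaining to -13:",a+13, np.hypot(*(h-c)[:2]))
E
python3 arc.py .4836 .0705 -170.9 -190.9 11; python3 arc.py .4836 .0705 -182.9 -192.9 11
```

```text
[0.6158 0.0885 0.044 ] [0.5281 0.0788 0.056 ]
az 6.305268266630937 remaining to -13: 19.305268266630936 0.08825922700710595
-170.9 [-0.  0.]
-172.9 [-0.03  0.16]
-174.9 [-0.04  0.32]
-176.9 [-0.05  0.48]
-178.9 [-0.06  0.63]
-180.9 [-0.06  0.79]
-182.9 [-0.05  0.95]
-184.9 [-0.04  1.11]
-186.9 [-0.03  1.26]
-188.9 [-0.01  1.42]
-190.9 [0.02 1.58]
-182.9 [-0.05  0.95]
-183.9 [-0.05  1.03]
-184.9 [-0.04  1.11]
-185.9 [-0.04  1.19]
-186.9 [-0.03  1.26]
-187.9 [-0.02  1.34]
-188.9 [-0.01  1.42]
-189.9 [0.01 1.5 ]
-190.9 [0.02 1.58]
-191.9 [0.04 1.65]
-192.9 [0.05 1.73]
```

Emit:
apply_moves([
  {"x": -0.03,"y": 0.16,"z": 0,"yaw": -2,"hand": -0.7},
  {"x": -0.04,"y": 0.32,"z": 0,"yaw": -4,"hand": -0.7},
  {"x": -0.05,"y": 0.48,"z": 0,"yaw": -6,"hand": -0.7},
  {"x": -0.06,"y": 0.63,"z": 0,"yaw": -8,"hand": -0.7},
  {"x": -0.06,"y": 0.79,"z": 0,"yaw": -10,"hand": -0.7},
  {"x": -0.06,"y": 0.87,"z": 0,"yaw": -11,"hand": -0.7},
  {"x": -0.05,"y": 0.95,"z": 0,"yaw": -12,"hand": -0.7},
  {"x": -0.05,"y": 1.0,"z": 0,"yaw": -13,"hand": -0.7},
])

```text
clock: 15.12
position: [0.4821, 0.0795, 0.0996]
ee_rot: [3.14, -0.031, -0.002]
force: [-3.0, -5.0, 4.3]
width: 0.152
gripper_force: 2.9
```

Emit:
apply_moves([
  {"x": 0,"y": 0.05,"z": 0,"yaw": -0.6,"hand": -0.7},
  {"x": 0,"y": 0.1,"z": 0,"yaw": -1.2,"hand": -0.7},
  {"x": 0,"y": 0.15,"z": 0,"yaw": -1.8,"hand": -0.7},
])

```text
clock: 15.5
position: [0.4822, 0.0809, 0.0996]
ee_rot: [3.139, -0.08, -0.002]
force: [-2.0, -6.4, 1.8]
width: 0.15
gripper_force: 2.8
```

Emit:
apply_moves([
  {"x": 0,"y": 0.04,"z": 0,"yaw": -0.5,"hand": -0.7},
  {"x": 0.01,"y": 0.08,"z": 0,"yaw": -1,"hand": -0.7},
  {"x": 0.01,"y": 0.12,"z": 0,"yaw": -1.5,"hand": -0.7},
])

```text
clock: 15.88
position: [0.4823, 0.0824, 0.0996]
ee_rot: [3.138, -0.121, -0.002]
force: [-1.6, -4.7, 3.7]
width: 0.149
gripper_force: 2.5
```

Emit:
apply_moves([
  {"x": 0,"y": 0.04,"z": 0,"yaw": -0.5,"hand": -0.7},
  {"x": 0.01,"y": 0.08,"z": 0,"yaw": -1,"hand": -0.7},
])

```text
clock: 16.12
position: [0.4824, 0.0832, 0.0996]
ee_rot: [3.137, -0.148, -0.002]
force: [-2.7, -4.7, 2.6]
width: 0.151
gripper_force: 2.5
```

Emit:
apply_moves([
  {"x": 0.01,"y": 0.04,"z": 0,"yaw": -0.5,"hand": -0.7},
  {"x": 0.02,"y": 0.08,"z": 0,"yaw": -1,"hand": -0.7},
])

```text
clock: 16.38
position: [0.4825, 0.0842, 0.0996]
ee_rot: [3.136, -0.176, -0.002]
force: [-2.5, -5.2, 3.8]
width: 0.152
gripper_force: 2.4
```

```bash
python3 see.py w6
```

```text
16.375 [0.4825 0.0842 0.0996] [-0.2714  0.3761 -0.0137  2.0424  0.008   0.7246 -1.973 ] [ 3.1359 -0.1761 -0.002 ]
[0.5491 0.0774 0.2579]
sleeve_mouth [275.   0. 336.  52.] 0.97 [0.6068 0.0576 0.075 ]
pin_head [283.   1. 332.  30.] 0.56 [0.6046 0.0588 0.1   ]
peg [262. 137. 312. 262.] 0.67 [0.5206 0.0787 0.13  ]
(0.528, 0.0776, 0.054) [285.4449 161.4783]
(0.6151, 0.0555, 0.075) [307.3587  12.7003]
(0.537, 0.032, 0.13) [395.8591 148.2918]
```

View pics/w6.png

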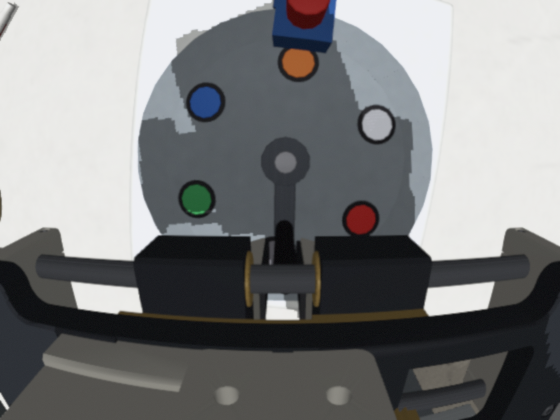

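The hole, hidden beneath the sleeve, is about 1° short of home: orange is at (298,61), hub (285,161), head (308,8). I creep on.

Emit:
apply_moves([
  {"x": 0.01,"y": 0.04,"z": 0,"yaw": -0.5,"hand": -0.7},
  {"x": 0.01,"y": 0.04,"z": 0,"yaw": -0.5,"hand": -0.7},
])

```text
clock: 16.82
position: [0.4826, 0.0846, 0.0996]
ee_rot: [3.135, -0.189, -0.002]
force: [-2.8, -5.1, 2.9]
width: 0.15
gripper_force: 2.4
```

Emit:
apply_moves([
  {"x": 0.01,"y": 0.04,"z": 0,"yaw": -0.5,"hand": -0.7},
  {"x": 0.01,"y": 0.04,"z": 0,"yaw": -0.5,"hand": -0.7},
])

```text
clock: 17.08
position: [0.4826, 0.0848, 0.0996]
ee_rot: [3.134, -0.203, -0.002]
force: [-2.5, -5.0, 2.9]
width: 0.15
gripper_force: 2.8
```

Emit:
apply_moves([
  {"x": 0.01,"y": 0.04,"z": 0,"yaw": -0.5,"hand": -0.7},
  {"x": 0.01,"y": 0.04,"z": 0,"yaw": -0.5,"hand": -0.7},
])

```text
clock: 17.32
position: [0.4827, 0.0849, 0.0996]
ee_rot: [3.133, -0.217, -0.002]
force: [-1.5, -5.5, 4.1]
width: 0.152
gripper_force: 3.4
```

```bash
cat > red.py <<'E'
from h import *
im=get_image("wrist")
for i in (cv2.imread("pics/w5.png"),cv2.imread("pics/w6.png"),im):
    hsv=cv2.cvtColor(i,cv2.COLOR_BGR2HSV);m=cv2.inRange(hsv,(0,150,40),(8,255,255))|cv2.inRange(hsv,(172,150,40),(180,255,255));m[90:]=0
    y,x=np.nonzero(m);print(x.min(),x.max(),y.max(),len(x))
print(observe()["force"])
E
python3 red.py
```

```text
337 388 37 1496
287 328 27 955
281 321 27 927
[-3.97102187 -6.54350859  3.75631521]
```

Emit:
apply_moves([
  {"x": 0.01,"y": 0.04,"z": 0,"yaw": -0.5,"hand": -0.7},
  {"x": 0.01,"y": 0.04,"z": 0,"yaw": -0.5,"hand": -0.7},
])

```text
clock: 17.62
position: [0.4827, 0.0849, 0.0996]
ee_rot: [3.131, -0.231, -0.003]
force: [-2.5, -7.8, 4.4]
width: 0.148
gripper_force: 4.0
```

```bash
python3 red.py
```

```text
337 388 37 1496
287 328 27 955
279 319 27 920
[-3.82488363 -8.07225598  4.71563261]
```

The position has stalled at y = 0.0849 and force is rising, so the pin has probably caught. I check the head's height by projection.

```bash
python3 - <<'E'
from h import *
np.set_printoptions(precision=1,suppress=True)
M=camera_model("wrist");im=get_image("wrist");cv2.imwrite("pics/w7.png",im)
t=np.linspace(0,6.28,60)
for n,z in(("home",.075),("up",.089)):
    P=np.array([proj("wrist",(.6152+.011*np.cos(a),.058+.011*np.sin(a),zz),M) for a in t for zz in(z,z+.026)])
    print(n,P.min(0),P.max(0))
print("sleeve edge",proj("wrist",(.6152-.016*.97,.058+.016*.22,.075),M))
cv2.imwrite("pics/z7.png",cv2.resize(im[0:110,220:380],None,fx=4.5,fy=4.5,interpolation=cv2.INTER_CUBIC))
T=get_image("top");cv2.imwrite("pics/top7.png",T)
for f in("top5","top7"):
    i=cv2.imread(f"pics/{f}.png");hsv=cv2.cvtColor(i,cv2.COLOR_BGR2HSV)
    m=cv2.inRange(hsv,(0,150,60),(8,255,255))|cv2.inRange(hsv,(172,150,60),(180,255,255));m[:205]=0;m[232:]=0;m[:,:235]=0;m[:,275:]=0
    y,x=np.nonzero(m);print(f,len(x),x.mean(),y.mean())
print(proj("top",(.6152,.058,.101)),proj("top",(.6152,.058,.115)))
E
```

```text
home [275.5 -23.5] [320.4  29.9]
up [275. -36.] [323.8  22.3]
sleeve edge [293.8  37.8]
top5 3 249.33333333333334 220.66666666666666
top7 4 248.75 221.5
[251.1 223. ] [250.9 222.6]
```

View pics/z7.png

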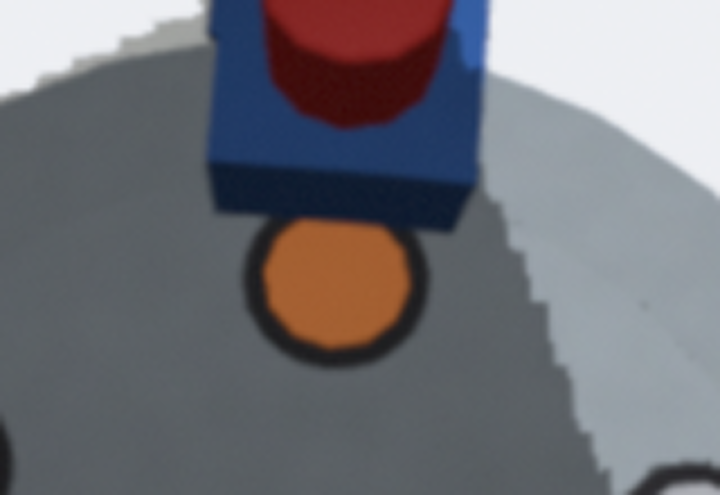

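The head's bottom edge at row 28 matches the fully-home projection (about 29, against 22 if up), with no shank showing. The pin is home. I relieve the peg, open and withdraw.

Emit:
apply_moves([
  {"x": 0,"y": -0.1,"z": 0,"yaw": 0,"hand": -0.7},
  {"x": 0,"y": -0.13,"z": 0,"yaw": 0,"hand": -0.5},
  {"x": 0,"y": -0.13,"z": 0,"yaw": 0,"hand": -0.4},
  {"x": 0,"y": -0.13,"z": 0,"yaw": 0,"hand": -0.4},
  {"x": 0,"y": -0.13,"z": 3,"yaw": 0,"hand": -0.4},
  {"x": 0,"y": -0.13,"z": 7,"yaw": 0,"hand": -0.4},
  {"x": -2,"y": -0.13,"z": 12,"yaw": 0,"hand": -0.4},
  {"x": -5,"y": -0.13,"z": 15,"yaw": 0,"hand": -0.4},
  {"x": -5,"y": -0.13,"z": 15,"yaw": 0,"hand": -0.4},
])

```text
clock: 18.9
position: [0.4335, 0.0858, 0.252]
ee_rot: [-3.131, 0.23, -0.006]
force: [0.2, -0.0, -0.4]
width: 0.301
gripper_force: 0.0
```

```bash
python3 - <<'E'
from h import *
np.set_printoptions(precision=1,suppress=True)
s=observe();print(s["clock"],s["position"],s["force"])
M=camera_model("wrist");im=get_image("wrist")
t=np.linspace(0,6.28,60)
for n,z in(("home",.075),("up",.089)):
    P=np.array([proj("wrist",(.6152+.011*np.cos(a),.058+.011*np.sin(a),zz),M) for a in t for zz in(z,z+.026)])
    print(n,P.min(0),P.max(0))
hsv=cv2.cvtColor(im,cv2.COLOR_BGR2HSV);m=cv2.inRange(hsv,(0,150,40),(8,255,255))|cv2.inRange(hsv,(172,150,40),(180,255,255))
n,l,st,ce=cv2.connectedComponentsWithStats(m);print([r for r in st[1:] if r[4]>60])
cv2.imwrite("pics/w8.png",im)
E
```

```text
18.9 [0.4 0.1 0.3] [ 0.2 -0.  -0.4]
home [272.7   1.7] [295.7  29.7]
up [272.2  -3.8] [296.2  25.6]
[array([275,   3,  21,  25, 434], dtype=int32), array([ 33,  62,  18,  26, 163], dtype=int32), array([316, 131,  20,  19, 285], dtype=int32)]
```

View pics/w8.png

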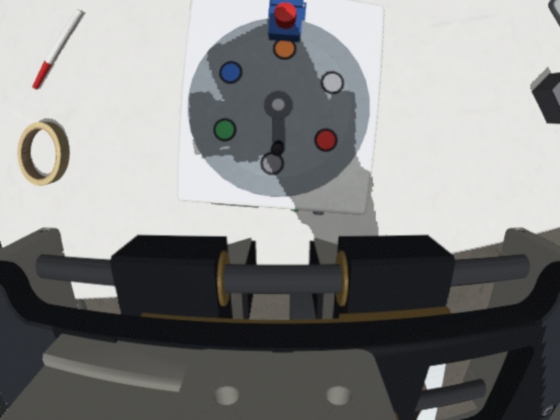

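The head spans rows 3–28, which fits home (1.7–29.7) and not up (-3.8–25.6). It sits on the sleeve at (285,15), and the bystanders are undisturbed. I hand the job in.

```bash
python3 -c "from cell import *; print(sign_off())"
```

```text
the job is handed in; nothing more can be done
None
```

The pin is in the sleeve and has dropped into the index hole beside the orange filter. Its head is down on the sleeve, going by the wrist-camera check before hand-in. The arm is withdrawn, nothing else was seen to move, and the job was handed in at about 19 s.

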